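Seat a keyed test arbor in a pulley hub and hold it down

TASK

Take the keyed arbor by its square head out of its storage block, push its plain end into the bore of the clamped pulley hub and turn it, pressing lightly, until its key slips into the keyway. Then, without forcing or hammering it, push it fully home against the sprung seat until its collar sits flush on the hub, and finish while still gripping the head and pressing the arbor down, because the spring lifts it again if you let go. Leave the gauges and parts lying around alone.

Things in the scene. Friction and masses are not known exactly. Their poses are not given: they have to be found in the camera images.
- shaft_head (a point): Centre of the square head of the loose steel arbor (0.2 to 0.3 kg), which stands upright in its storage block. Grip it here. z: arbor axis, up; +x: towards the key. Head 22 x 22 mm (flats square to x and y), 46 mm tall. Next below: round collar 40 mm diameter, 23 to 29 mm below this point, with a small lug above the key reaching 26 mm from the axis.
- shaft_collar (a point): Centre of the underside of the arbor's collar (29 mm below the head's centre), the face that seats on the hub. Axes as the head's. The key on the +x side of the shaft below it is 6 mm wide, reaches 15 mm from the axis and runs from just below the collar to a rounded lower end 28 mm below this point.
- shaft: The whole arbor; origin at the centre of its tip, 42 mm below the collar's underside and 71 mm below the head's centre; axes as the head's. The shaft is 20 mm in diameter, its last 14 mm are plain (no key) and the last 5 mm taper to 14 mm diameter.
- holder_top (a point): Centre of the top face of the arbor's storage block: fixed, grey, 66 x 66 mm, 50 mm high, with an upright 34 mm through hole in which the arbor hangs by its collar. It lifts straight up, 42 mm, to come out.
- fixture: Fixed fixture: grey base plate 120 (x) by 130 (y) by 15 mm, z up, origin at the centre of its underside. Two clamp dogs at y = +-50 mm (51 mm high) hold a steel V-belt pulley, 76 mm diameter up to 35 mm high, with a 49 mm hub boss whose flat top face is 60 mm above the desk. The pulley does not turn or give.
- bore (a point): Centre of the 22 mm bore on the hub's top face; axes as the fixture's. One keyway, 8 mm wide, 16.5 mm deep from the axis, full height, open at the top; its angle is not given: within 0.45 rad either side of this +x seen from above, found by turning or by eye. Key resting on the face: collar 28 mm above it. Key in the way: arbor drops freely until the collar is 8 mm above it.
- seat (a joint): Sprung brass seat at the bottom of the bore, in m: 0 when up (34 mm below the hub's top face), growing as it is pressed down. About 3.6 N start it, 8.4 N hold it at 0.008, where the arbor's collar meets the hub's face. It lifts the arbor by up to 8 mm when the push ends.
- ring_gauge: Bystander: knurled steel ring gauge, 46 mm diameter, 16 mm high; origin centre of the underside.
- v_block: Bystander: steel V-block 45 x 40 x 36 mm; origin centre of the underside.
- gauge_block_0: Bystander: steel gauge block 9 x 35 x 20 mm; origin centre of the underside.
- sample_gear: Bystander: small steel spur gear, 29 mm diameter, 13 mm high; origin centre of the underside.
Things that resemble listed ones, but are neither listed nor needed, are in the scene too. What is shaped like the shaft but pink is not meant. What is shaped like the part that bears holder_top but blue is not meant.

How it is judged:
By the outcome, as a careful person would: the job done as asked, in the order asked, and still so for the second after the job is handed in, while the arm keeps its last pose, push and grip.
It also fails if it takes over 51 s, if anything falls off the work surface, if the arm or the gripper's body presses on something with over 40 N, if the wrist force passes 120 N, or if a joint passes its speed limit or range.

ROBOT

A 6-joint arm with a two-finger parallel gripper is mounted at the origin on a cart in front of the work surface, level with it; the furniture and walls round the work are solid. World frame = base frame: x ahead of the robot, y to its left, z up, the work surface at z = 0. Lengths are in mm, angles in rad, forces in N, time in s.
With the tool pointing down it reaches from about 275 to 775 mm from the base axis. Payload 14.6 kg.
Tool frame: the origin (TCP) lies midway between the tips of the shut fingers; the grasp point (between the pads) lies bot.tcp_to_grasp behind it (bot.tcp_to_grasp is the distance from the TCP to the grasp point, in mm); z points along the fingers, y is the line along which they close (so a half turn about z gives the same grasp; the last joint's range is limited). The gripper opens to 85 mm and grips with 20 to 120 N. Pads are 22 mm wide; open, the fingers measure 114 mm over their backs; the gripper's body (76 mm by 85 mm) begins 54 mm behind the grasp point. The pads swing forward as they close: fully open they stand 13 mm farther back than shut.
Start: joints at [-1.356, 0.263, -0.048, 1.259, 0, 1.415], TCP at [189.744, -489.515, 231.278] pointing down, gripper open.
Joint ranges: [-2.65, 2.65], [-0.89, 1.7], [-1.18, 1.37], [-2.13, 2.11], [-1.35, 1.29], [-3.14, 3.14]. Speed limits (rad/s): [1.89, 1.89, 2.57, 2.79, 3.14, 3.14].

INTERFACE

Orientations are given as a unit quaternion [w, x, y, z].
In Python, from workcell import bot gives the robot as it stands.
- The arm moves only by the shell command python3 -m jog 'ROWS' [FORCE]. ROWS is JSON, a list that holds one entry, the list of rows, each a list of 5 numbers: the shift along the tool's x, y, z in mm, then the turn about the tool's z in degrees, then the closure, from 0 (fully open) to 1 (shut). In form: [[[x, y, z, roll, claw], ...]]. A call has 1 to 8 rows; each row shifts and turns the commanded pose from where the row before left it, along the tool's axes as they then stand; what a row does not reach is not made up. A row lasts 1/10 s, in which the tool goes at most 50 mm and 8.59 degrees, less where a joint would pass 70% of its speed; a pose out of reach is approached as far as the arm can. A call is refused whole if a number of a shift passes 50 or a number of a turn 8.59, either way. A call with a gripper value outside its range is refused whole. The fingers move at their own pace and stop on an object; FORCE is the grip in N (left out, the last holds). Time passes only in rows, so rows that do not move let the fingers close. It gives the time, the measured TCP pose, the force, the opening and the grip force at its end, in the units of the state.
- bot.get_state(): the state, without advancing time (a new reading comes with each control period).
- bot.get_image(name): name is "side" or "top" or "wrist"; returns a dict with "image" (400x640x3 uint8, red, green, blue), "range_z" (400x640 float32, mm along the optical axis (not along the pixel's ray), 0 where there is no reading), "intrinsics" (3x3 intrinsics, pixels), "eye" and "attitude" of the camera in the world; the wrist camera has in their place "T_tool_cam" (4x4, takes a point from camera to tool coordinates, whose origin is the TCP and whose axes are the flange's). Camera axes: x right, y down, z forward; pixel columns grow to the right and rows downward; lengths in mm; the calibration is good to about 2 mm. A picture is of the moment at which its call begins: read the wrist's pose just before it.
- bot.close_job(): hands the job in; it is judged then, once.
The state is a dict: "time_s": time; "qpos": joint angles; "qvel": joint speeds; "joint_torque": joint torques, N m; "position": TCP position; "eef_rot": TCP orientation; "force": force on the tool from outside, world axes, zero at the start; "moment": the same for the moment, N m; "width": opening from 0.0 (shut) to 1.0 (fully open); "grip_force": force on a finger pad.
Only numpy, scipy, OpenCV 4.12 (cv2) and the standard library are available. Lean on these libraries where they do the work, as an engineer would, in place of code of your own. Each camera call takes 0.05 s, during which the arm holds its last target. There are 200 camera calls.

## Working session

There is one attempt and no reset: what is moved stays moved. The work goes in short steps, Python scripts to look and compute and a shell command to move; the robot and the scene stay as the last step left them, time stands still between calls to the robot, and variables do not carry over. Pictures are saved under pics/ and viewed, at most 10 in all, crops included, and the job is handed in when it is done.

```bash
mkdir -p pics; cat > h.py <<'E'
import numpy as np,cv2
from workcell import bot
from scipy.spatial.transform import Rotation as R
def q2m(q): return R.from_quat([q[1],q[2],q[3],q[0]]).as_matrix()
def grab(name):
    s=bot.get_state(); d=bot.get_image(name)
    K=np.array(d['intrinsics'])
    if name=='wrist':
        T=np.array(d['T_tool_cam']); W=np.eye(4); W[:3,:3]=q2m(s['eef_rot']); W[:3,3]=s['position']; M=W@T
    else:
        M=np.eye(4); a=np.array(d['attitude']); M[:3,:3]=a if a.shape==(3,3) else q2m(a); M[:3,3]=d['eye']
    return d['image'],d['range_z'],K,M
def cloud(rz,K,M):
    v,u=np.mgrid[:rz.shape[0],:rz.shape[1]]
    P=np.stack([(u-K[0,2])/K[0,0]*rz,(v-K[1,2])/K[1,1]*rz,rz],-1)
    return P@M[:3,:3].T+M[:3,3]
def ray(u,v,K,M,z):
    d=M[:3,:3]@np.array([(u-K[0,2])/K[0,0],(v-K[1,2])/K[1,1],1]); return M[:3,3]+d*(z-M[2,3])/d[2]
def save(n,im): cv2.imwrite('pics/'+n+'.png',im[...,::-1])
E
python3 - <<'E'
from h import *
for n in ('top','side'):
    im,rz,K,M=grab(n); save(n+'1',im); np.savez(n+'1.npz',im=im,rz=rz,K=K,M=M); print(n,K,M.round(3))
print(bot.tcp_to_grasp,bot.get_state())
E
```

```text
top [[423.79180056   0.         318.13611499]
 [  0.         423.79180056 198.54027858]
 [  0.           0.           1.        ]] [[ 7.00000e-03 -9.87000e-01  1.60000e-01  4.40864e+02]
 [-1.00000e+00 -7.00000e-03  0.00000e+00 -1.66000e+00]
 [ 1.00000e-03 -1.60000e-01 -9.87000e-01  9.28897e+02]
 [ 0.00000e+00  0.00000e+00  0.00000e+00  1.00000e+00]]
side [[482.15466478   0.         325.45476953]
 [  0.         482.15466478 201.91258625]
 [  0.           0.           1.        ]] [[-1.00000e+00 -4.00000e-03 -1.00000e-02  5.90973e+02]
 [ 6.00000e-03  6.06000e-01 -7.95000e-01  7.43231e+02]
 [ 1.00000e-02 -7.95000e-01 -6.06000e-01  6.42181e+02]
 [ 0.00000e+00  0.00000e+00  0.00000e+00  1.00000e+00]]
18.700000000000003 {'time_s': 0.1, 'qpos': array([-1.35630769e+00,  2.63470401e-01, -4.88378917e-02,  1.25938153e+00,
       -1.48714134e-05,  1.41547492e+00]), 'qvel': array([ 0.00017139, -0.00140552,  0.00164768, -0.00134599,  0.00036108,
       -0.00093369]), 'joint_torque': array([ 3.16784448e-03, -6.38578534e+01,  3.85065937e+01,  1.00245475e-02,
        1.03267402e-05, -3.06934032e-05]), 'position': array([ 189.6875567 , -489.29410984,  230.88866749]), 'eef_rot': array([-4.46334561e-04,  9.82953618e-01,  1.83853162e-01, -2.06470046e-05]), 'force': array([ 0.09959723, -0.33179575, -0.30557815]), 'moment': array([0.0469964 , 0.03477284, 0.0040677 ]), 'grip_force': 0.0, 'width': 0.9981784994379204}
```

View pics/top1.png

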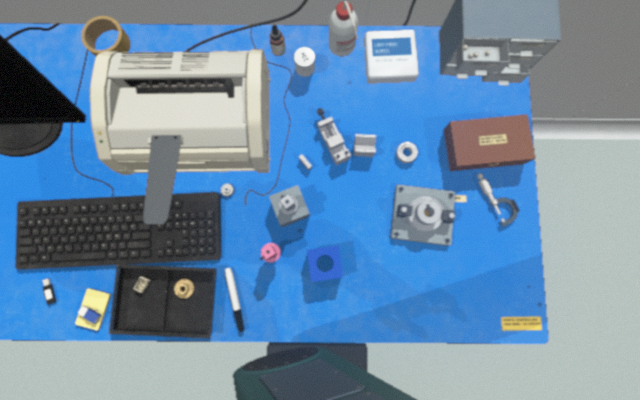

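View pics/side1.png

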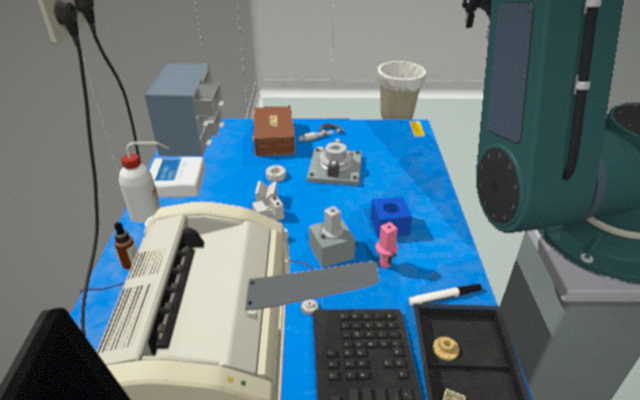

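The arbor stands in the grey block at top-view (289,203), and the fixture is at (425,214) with its bore near (428,211). The pink arbor (270,252) and the blue block (324,263) are decoys.

```bash
python3 - <<'E'
from h import *
t=np.load('top1.npz'); im,rz,K,M=[t[k] for k in('im','rz','K','M')]
P=cloud(rz,K,M)
def sel(box,zlo,zhi):
    u0,v0,u1,v1=box; Q=P[v0:v1,u0:u1].reshape(-1,3); Q=Q[(Q[:,2]>zlo)&(Q[:,2]<zhi)]; return Q
def rect(n,Q):
    r=cv2.minAreaRect(Q[:,:2].astype(np.float32)); print(n,len(Q),np.round(r[0],1),np.round(r[1],1),round(r[2],1),'med z',np.median(Q[:,2]).round(1),Q[:,:2].mean(0).round(1))
rect('head',sel((265,180,315,230),94,110)); rect('holder',sel((265,180,315,235),44,54))
rect('hub',sel((385,175,465,250),56,66)); rect('plate',sel((385,175,465,250),8,22)); rect('dogs',sel((385,175,465,250),47,54))
a=cv2.resize(im[180:240,260:320],(400,400),interpolation=3); b=cv2.resize(im[180:250,388:458],(400,400),interpolation=3); save('crop1',np.hstack([a,b]))
E
```

```text
head 126 [569.3  60. ] [22.  21.8] 37.6 med z 100.7 [569.1  59.8]
holder 728 [570.6  59.4] [66. 66.] 22.3 med z 49.0 [569.7  58.5]
hub 327 [ 555.7 -231. ] [48.6 47.3] 55.5 med z 59.0 [ 555.1 -230.9]
plate 2008 [ 556.3 -231.4] [130.6 120.5] 83.0 med z 13.8 [ 553.4 -227.2]
dogs 77 [ 553.2 -231.7] [ 39.1 106.1] 6.7 med z 49.7 [ 555.7 -231.1]
```

View pics/crop1.png

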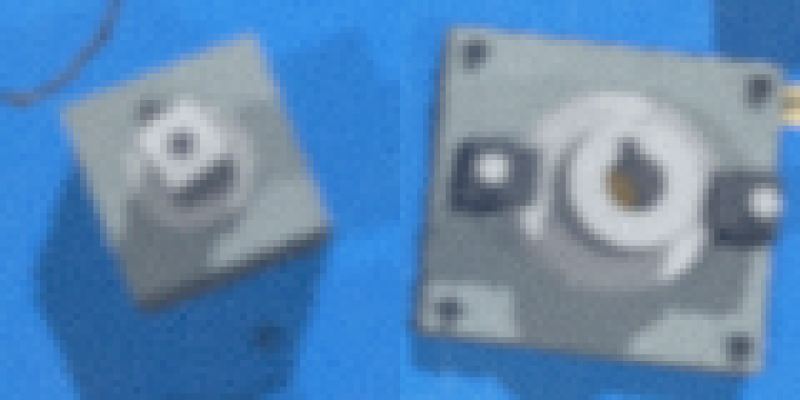

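```bash
python3 -m jog '[[[30,-20,0,0,0.3],[30,-20,0,0,0.3],[30,-20,0,0,0.3],[30,-20,0,0,0.3],[30,-20,0,0,0.3],[30,-20,0,0,0.3],[30,-20,0,0,0.3],[30,-20,0,0,0.3]]]' 100
python3 -m jog '[[[30,-20,0,0,0.3],[30,-20,0,0,0.3],[30,-20,0,0,0.3],[30,-20,0,0,0.3],[30,-20,0,0,0.3],[30,-20,0,0,0.3],[30,-20,0,0,0.3],[30,-20,0,0,0.3]]]'
python3 -m jog '[[[0,0,0,-8.5,0.3],[0,0,0,-8.5,0.3],[0,0,0,-8.5,0.3],[0,0,0,-8.5,0.3],[0,0,0,-8.5,0.3],[0,0,0,-8.5,0.3],[0,0,0,-8.5,0.3],[0,0,0,-8.5,0.3]]]'
python3 -m jog '[[[0,0,0,-8.5,0.3],[0,0,0,-8.5,0.3],[0,0,0,-8.5,0.3],[0,0,0,-8.5,0.3],[0,0,0,0,0.3],[0,0,0,0,0.3]]]'
python3 - <<'E'
from h import *
im,rz,K,M=grab('wrist'); save('w1',im); np.savez('w1.npz',im=im,rz=rz,K=K,M=M); print(K,M.round(3)); print(bot.get_state()['qpos'])
E
```

```text
time_s: 0.9
position: [356.2, -252.2, 231.2]
eef_rot: [-0.0, 0.983, 0.184, -0.0]
force: [0.6, 0.0, -0.7]
width: 0.699
grip_force: 0.0
time_s: 1.7
position: [522.2, -16.2, 231.1]
eef_rot: [-0.0, 0.983, 0.184, -0.0]
force: [0.2, -0.2, 1.0]
width: 0.704
grip_force: 0.0
time_s: 2.5
position: [521.5, -17.6, 231.0]
eef_rot: [-0.0, 0.71, 0.704, -0.0]
force: [-0.8, 0.2, -0.7]
width: 0.702
grip_force: 0.0
time_s: 3.1
position: [521.5, -17.6, 231.1]
eef_rot: [-0.0, 0.478, 0.879, -0.0]
force: [-0.3, -0.3, -0.2]
width: 0.701
grip_force: 0.0
[[315.61803405   0.         320.61151798]
 [  0.         315.61803405 198.05401932]
 [  0.           0.           1.        ]] [[ 8.39000e-01  5.25000e-01  1.41000e-01  4.86150e+02]
 [ 5.44000e-01 -8.11000e-01 -2.16000e-01  3.71790e+01]
 [ 1.00000e-03  2.58000e-01 -9.66000e-01  3.73661e+02]
 [ 0.00000e+00  0.00000e+00  0.00000e+00  1.00000e+00]]
[-1.90081682e-01  2.57941046e-01 -5.58686493e-02  1.25722841e+00
 -1.45397139e-05  8.05767512e-01]
```

View pics/w1.png

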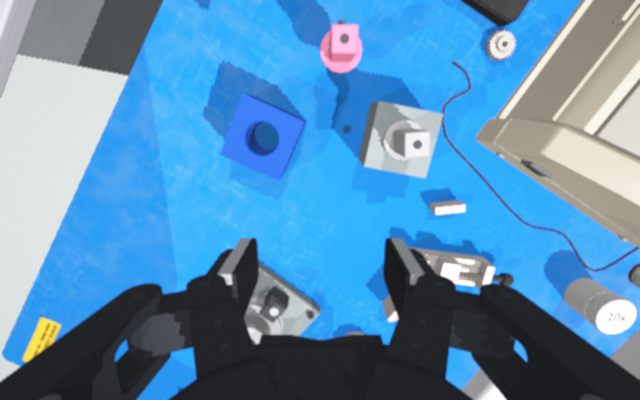

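Arbor head at about (415,143) in the wrist image, with its flats almost aligned to the image axes and the lug hidden behind the head. I'll measure from this view.

```bash
python3 - <<'E'
from h import *
t=np.load('w1.npz'); im,rz,K,M=[t[k] for k in('im','rz','K','M')]
P=cloud(rz,K,M)[90:190,355:450].reshape(-1,3)
for n,a,b in(('head',96,106),('headside',62,98),('collar',52.5,58.5),('holder',46,52)):
    Q=P[(P[:,2]>a)&(P[:,2]<b)]; r=cv2.minAreaRect(Q[:,:2].astype(np.float32)); print(n,len(Q),np.round(r[0],1),np.round(r[1],1),round(r[2],1),np.median(Q[:,2]).round(1))
    if n=='collar':
        d=Q[:,:2]-[569.5,59.5]; rr=np.hypot(*d.T); k=rr>21.5; print(np.c_[d[k],rr[k]].round(1)[:12])
c=cv2.resize(im[90:190,350:450],(600,600),interpolation=3); save('w1c',c)
E
```

```text
head 692 [568.8  60.5] [22.2 22.2] 38.0 101.9
headside 275 [561.2  61. ] [28.7 14.1] 85.9 80.9
collar 515 [572.   53.5] [36.5 54.2] 36.2 56.0
[[ 33.2 -17.1  37.4]]
holder 2835 [570.2  60.1] [66.6 66.2] 22.1 50.1
```

View pics/w1c.png

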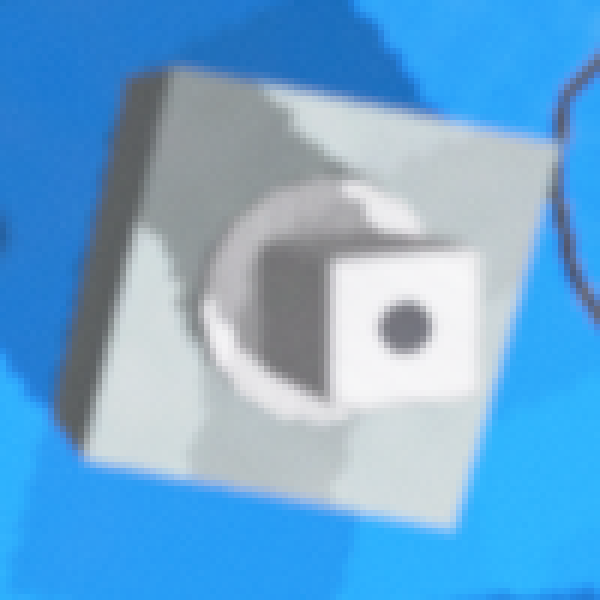

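```bash
python3 -m jog '[[[0,0,0,-5.1,0.3],[8,21.4,0,0,0.3],[8,21.4,0,0,0.3],[8,21.4,0,0,0.3],[8.2,21.3,0,0,0.3],[0,0,30,0,0.3],[0,0,30,0,0.3],[0,0,30,0,0.3]]]'
python3 -m jog '[[[0,0,30,0,0.3],[0,0,20,0,0.3],[0,0,20,0,0.3],[0,0,11,0,0.3],[0,0,0,0,0.3],[0,0,0,0,0.3]]]'
```

```text
time_s: 3.95
position: [568.8, 60.8, 140.2]
eef_rot: [0.0, 0.438, 0.899, 0.0]
force: [1.5, 0.6, 0.9]
width: 0.698
grip_force: 0.0
time_s: 4.55
position: [569.2, 60.6, 60.9]
eef_rot: [0.0, 0.437, 0.9, 0.0]
force: [-0.2, 0.8, -0.3]
width: 0.701
grip_force: 0.0
```

```bash
python3 -m jog '[[[0,0,0,0,0.6],[0,0,0,0,0.7],[0,0,0,0,0.8],[0,0,0,0,1],[0,0,0,0,1],[0,0,0,0,1],[0,0,0,0,1],[0,0,0,0,1]]]' 100
python3 -m jog '[[[0,0,-5,0,1],[0,0,-10,0,1],[0,0,-15,0,1],[0,0,-20,0,1],[0,0,-20,0,1],[0,0,-20,0,1],[0,0,0,0,1],[0,0,0,0,1]]]'
```

```text
time_s: 5.35
position: [569.2, 60.6, 61.1]
eef_rot: [0.001, 0.436, 0.9, 0.0]
force: [-1.3, -0.5, 7.2]
width: 0.249
grip_force: 97.5
time_s: 6.15
position: [568.8, 60.6, 150.4]
eef_rot: [0.0, 0.436, 0.9, 0.0]
force: [-0.6, -0.5, -2.9]
width: 0.243
grip_force: 97.9
```

```bash
python3 -m jog '[[[0,0,-10,7.5,1],[0,0,-10,7.5,1],[0,0,-10,7.5,1],[0,0,-5,7.5,1],[-20,-3,0,0,1],[-30,-4.5,0,0,1],[-30,-4.5,0,0,1],[-30,-4.5,0,0,1]]]'
python3 -m jog '[[[-30,-4.5,0,0,1],[-30,-4.5,0,0,1],[-30,-4.5,0,0,1],[-30,-4.5,0,0,1],[-30,-4.5,0,0,1],[-30,-4.5,0,0,1],[-30,-4.5,0,0,1],[-20,-3,0,0,1]]]'
python3 -m jog '[[[-20,-3,0,0,1],[-10,-1.5,0,0,1],[0,0,0,0,1],[0,0,0,0,1],[0,0,0,0,1],[0,0,0,0,1]]]'
python3 - <<'E'
from h import *
im,rz,K,M=grab('wrist'); save('w2',im); np.savez('w2.npz',im=im,rz=rz,K=K,M=M); print(M.round(2)[:3,3])
E
```

```text
time_s: 6.95
position: [567.7, -51.6, 184.1]
eef_rot: [-0.001, 0.654, 0.756, -0.0]
force: [0.2, 0.3, -2.4]
width: 0.246
grip_force: 97.9
time_s: 7.75
position: [566.8, -284.8, 183.9]
eef_rot: [-0.001, 0.655, 0.756, -0.0]
force: [0.2, -0.3, -2.6]
width: 0.246
grip_force: 97.9
time_s: 8.35
position: [567.4, -312.7, 185.5]
eef_rot: [0.0, 0.654, 0.757, 0.0]
force: [-0.3, 0.0, -2.0]
width: 0.245
grip_force: 97.9
[ 557.92 -248.08  328.02]
```

View pics/w2.png

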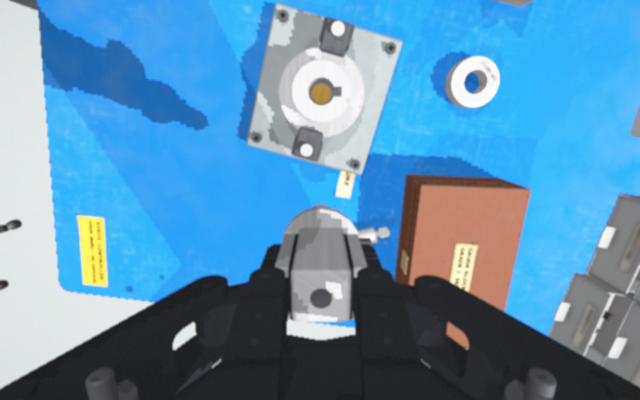

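The bore is at about (321,92) and the keyway opens to the right of it at about (338,91). The head is square between the pads. Next I'll measure the bore centre and keyway angle.

```bash
python3 - <<'E'
from h import *
t=np.load('w2.npz'); im,rz,K,M=[t[k] for k in('im','rz','K','M')]
P=cloud(rz,K,M)
Q=P[55:135,280:370].reshape(-1,3); Q=Q[(Q[:,2]>56)&(Q[:,2]<66)]
print('hub',np.median(Q[:,2]),[np.round(x,1) for x in cv2.minEnclosingCircle(Q[:,:2].astype(np.float32))])
Q=P[0:180,230:410].reshape(-1,3); Q=Q[(Q[:,2]>10)&(Q[:,2]<19)]; print('plate',cv2.minAreaRect(Q[:,:2].astype(np.float32)))
c=im[60:125,288:355]; save('w2c',cv2.resize(c,(804//1-4,776*600//776),interpolation=cv2.INTER_CUBIC))
g=cv2.cvtColor(c,cv2.COLOR_RGB2GRAY); z=60
m=((g<140)*255).astype(np.uint8)
n,l,s,ce=cv2.connectedComponentsWithStats(m); k=l[92-60,321-288]; print(s[k],ce[k]+[288,60])
cs,_=cv2.findContours((l==k).astype(np.uint8),0,1); q=max(cs,key=len)[:,0,:]+[288,60]
W=np.array([ray(u,v,K,M,60)[:2] for u,v in q])
from scipy.optimize import least_squares
b=Q.mean(0)[:2]; b=W.mean(0); keep=np.ones(len(W),bool)
for i in range(6):
    b=least_squares(lambda p:np.hypot(*(W[keep]-p).T)-11,b,loss='soft_l1').x; rr=np.hypot(*(W-b).T); keep=rr<12.2
f=W[rr>13.5]-b; print('bore',b,'keyway deg',np.degrees(np.arctan2(*f.mean(0)[::-1]))); print(np.c_[np.degrees(np.arctan2(W[:,1]-b[1],W[:,0]-b[0])),rr].round(1).tolist())
E
```

```text
hub 59.98269008472073 [array([ 555.7, -230.7]), np.float64(24.6)]
plate ((579.3034057617188, -233.6919708251953), (130.41555786132812, 167.9796905517578), 83.12580871582031)
[   0    0   67   65 4036] [320.75916749  92.09390486]
bore [ 556.12634868 -231.04951538] keyway deg -88.6750277063122
[[146.1, 35.3], [147.0, 34.9], [147.9, 34.4], [148.9, 33.9], [149.9, 33.5], [150.9, 33.1], [151.9, 32.6], [153.0, 32.2], [154.1, 31.8], [155.3, 31.4], [156.4, 31.0], [157.6, 30.7], [158.8, 30.3], [160.1, 30.0], [161.4, 29.6], [162.7, 29.3], [164.0, 29.0], [165.4, 28.8], [166.8, 28.5], [168.3, 28.2], [169.7, 28.0], [171.2, 27.8], [172.7, 27.6], [174.2, 27.4], [175.8, 27.3], [177.4, 27.1], [178.9, 27.0], [-179.5, 26.9], [-177.8, 26.9], [-176.2, 26.8], [-174.6, 26.8], [-173.0, 26.8], [-171.3, 26.8], [-169.7, 26.8], [-168.0, 26.9], [-166.4, 27.0], [-164.8, 27.1], [-163.2, 27.2], [-161.6, 27.3], [-160.0, 27.5], [-158.4, 27.7], [-156.9, 27.9], [-155.4, 28.1], [-153.9, 28.4], [-152.4, 28.6], [-151.0, 28.9], [-149.5, 29.2], [-148.1, 29.5], [-146.8, 29.9], [-145.4, 30.2], [-144.1, 30.6], [-142.9, 31.0], [
[... 2355 characters left out ...]
.3, 26.5], [73.8, 26.1], [75.4, 25.8], [77.1, 25.5], [78.7, 25.2], [80.4, 25.0], [82.2, 24.8], [83.9, 24.6], [85.7, 24.4], [87.5, 24.2], [89.4, 24.1], [91.2, 24.0], [93.1, 23.9], [95.0, 23.8], [96.9, 23.8], [98.8, 23.8], [100.7, 23.8], [102.6, 23.8], [104.4, 23.9], [106.3, 24.0], [108.2, 24.1], [110.0, 24.3], [111.8, 24.4], [113.6, 24.6], [115.3, 24.9], [117.1, 25.1], [118.7, 25.4], [120.4, 25.6], [122.0, 25.9], [123.6, 26.3], [125.1, 26.6], [126.6, 27.0], [128.1, 27.4], [129.5, 27.8], [130.8, 28.2], [132.2, 28.6], [133.5, 29.1], [134.7, 29.5], [135.9, 30.0], [137.1, 30.5], [138.2, 31.0], [139.3, 31.5], [140.4, 32.0], [141.4, 32.5], [142.4, 33.1], [143.4, 33.6], [144.3, 34.2], [145.2, 34.8]]
```

View pics/w2c.png

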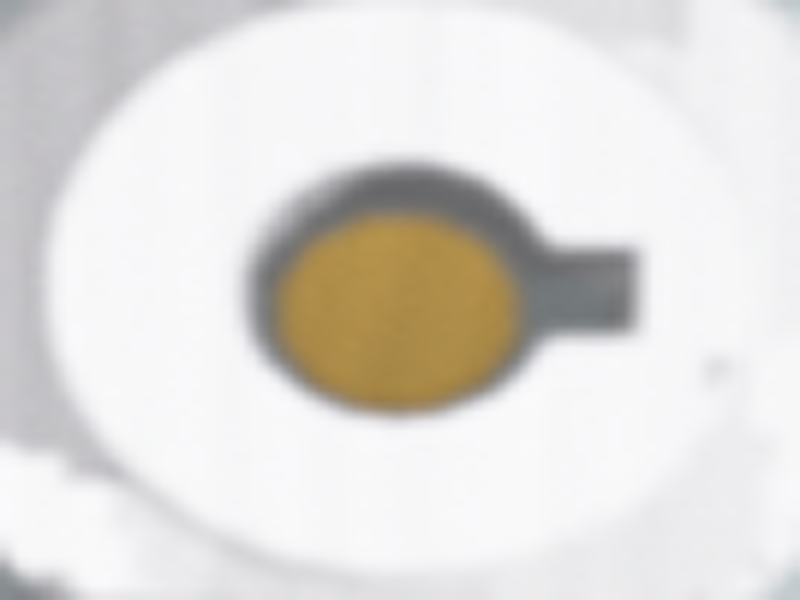

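The crop shows the bore centred near crop (404,286), with the keyway's end face at crop x≈636, y≈247–330. I'll cast those points onto the hub face.

```bash
python3 - <<'E'
from h import *
t=np.load('w2.npz'); im,rz,K,M=[t[k] for k in('im','rz','K','M')]
f=lambda x,y: ray(288+x*67/800-.5,60+y*65/600-.5,K,M,60)[:2]
L,T,B,E1,E2=f(250,288),f(404,160),f(404,412),f(636,247),f(636,331)
E=(E1+E2)/2; print(np.linalg.norm(T-B),np.linalg.norm(E2-E1),np.linalg.norm(E-L))
c=(T+B)/2; c2=L+(E-L)*11/27.5; print(c,c2)
for p in (c2,(555.8,-230.8)): d=E-p; print(np.degrees(np.arctan2(d[1],d[0])),np.linalg.norm(d))
d=E1-E2; print('end normal',np.degrees(np.arctan2(d[1],d[0]))-90)
s=bot.get_state(); X=q2m(s['eef_rot'])[:,0]; print('tool x yaw',np.degrees(np.arctan2(X[1],X[0])),q2m(s['eef_rot'])[:,2],s['position'])
# head top in the grip
P=cloud(rz,K,M); Q=P[270:325,280:360].reshape(-1,3); Q=Q[Q[:,2]>205]; print(len(Q),np.percentile(Q[:,2],[5,50,95]) if len(Q) else 0); print('holetop',ray(321,298,K,M,s['position'][2]+18.7+23))
E
```

```text
20.86756174736768 6.959951611099239 26.05042897566941
[ 556.09966672 -230.13906573] [ 556.14110777 -230.22719983]
8.164085174362052 15.630257385401624
10.01468089736144 16.057625791837122
end normal 9.313839772336735
tool x yaw 98.33486356422584 [ 8.31174568e-05 -5.46072130e-06 -9.99999997e-01] [ 567.32517778 -312.83495189  185.45760462]
4174 [222.96019296 226.23531401 244.39710427]
holetop [ 567.50519864 -311.67699391  227.15760462]
```

```bash
python3 -m jog '[[[15,0,0,0,1],[20,0.2,0,0,1],[20,0.2,0,0,1],[17,0.1,0,0,1],[10.4,0.1,10,0,1],[0,0,20,0,1],[0,0,20,0,1],[0,0,10,0,1]]]' 110
python3 -m jog '[[[0,0,4,0.7,1],[0,0,0,0,1],[0,0,0,0,1],[0,0,0,0,1]]]'
python3 - <<'E'
from h import *
for n in('side','top'):
    im,rz,K,M=grab(n); np.savez(n+'2.npz',im=im,rz=rz,K=K,M=M)
    if n=='side': save('s2',cv2.resize(im[90:190,290:390],(600,600),interpolation=3))
s=bot.get_state(); print(s['position'],s['force'])
E
```

```text
time_s: 9.2
position: [555.3, -230.7, 124.0]
eef_rot: [-0.001, 0.654, 0.757, -0.0]
force: [0.4, 0.5, -3.0]
width: 0.244
grip_force: 107.7
time_s: 9.6
position: [556.3, -232.1, 122.0]
eef_rot: [0.001, 0.659, 0.752, 0.0]
force: [-0.1, 0.4, -2.3]
width: 0.241
grip_force: 107.7
[ 556.16255429 -232.06513081  121.78227641] [ 0.18816538 -0.2043689  -3.04328872]
```

View pics/s2.png

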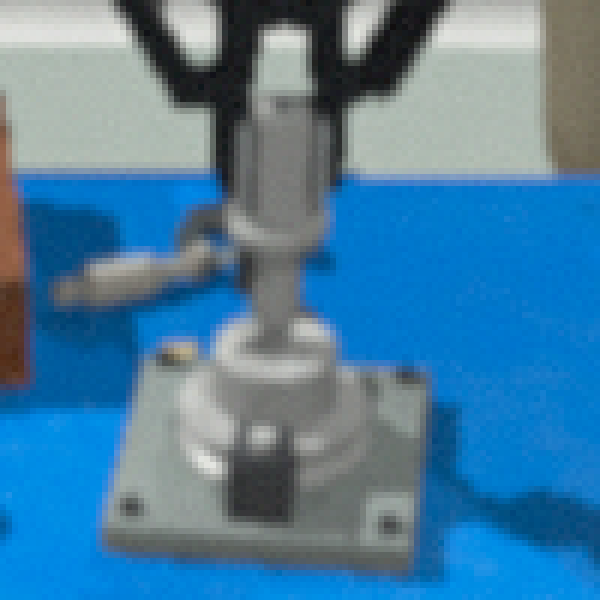

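The arbor hangs upright over the hub with the key on the +x side (crop left) and the tip just above the bore. It is about 1 mm short in y, so I'll correct that and lower gently.

```bash
python3 -m jog '[[[0.9,-0.3,0,-1.5,1],[0,0,0,0,1],[0,0,3,0,1],[0,0,3,0,1],[0,0,3,0,1],[0,0,0,0,1],[0,0,0,0,1]]]'
python3 -m jog '[[[0,0,3,0,1],[0,0,3,0,1],[0,0,0,0,1],[0,0,0,0,1]]]'
```

```text
time_s: 10.4
position: [555.5, -231.1, 112.2]
eef_rot: [-0.0, 0.649, 0.761, -0.0]
force: [-0.5, -0.7, -2.2]
width: 0.243
grip_force: 107.7
time_s: 10.8
position: [555.5, -231.0, 106.2]
eef_rot: [-0.0, 0.649, 0.761, -0.0]
force: [-0.0, -0.6, -2.4]
width: 0.246
grip_force: 107.7
```

```bash
python3 -m jog '[[[0,0,2,0,1],[0,0,2,0,1],[0,0,2,0,1],[0,0,0,0,1],[0,0,0,0,1]]]'
python3 -m jog '[[[0,0,1,0,1],[0,0,1,0,1],[0,0,1,0,1],[0,0,0,0,1],[0,0,0,0,1]]]'
```

```text
time_s: 11.3
position: [555.5, -231.1, 100.2]
eef_rot: [-0.0, 0.649, 0.761, -0.0]
force: [-0.1, 0.1, -2.2]
width: 0.241
grip_force: 107.7
time_s: 11.8
position: [555.5, -231.1, 97.3]
eef_rot: [-0.0, 0.649, 0.761, -0.0]
force: [-0.6, -0.8, -2.3]
width: 0.245
grip_force: 107.7
```

```bash
python3 -m jog '[[[0,0,1.5,0,1],[0,0,1.5,0,1],[0,0,1.5,0,1],[0,0,0,0,1],[0,0,0,0,1]]]'
python3 -m jog '[[[0,0,2,0,1],[0,0,2,0,1],[0,0,2,0,1],[0,0,0,0,1],[0,0,0,0,1]]]'
```

```text
time_s: 12.3
position: [555.5, -231.1, 92.7]
eef_rot: [-0.0, 0.649, 0.761, 0.0]
force: [1.0, 0.7, -2.2]
width: 0.243
grip_force: 107.7
time_s: 12.8
position: [555.5, -231.1, 86.7]
eef_rot: [-0.0, 0.649, 0.761, -0.0]
force: [0.7, -0.1, -2.3]
width: 0.243
grip_force: 107.7
```

The key is in the keyway with no contact force. Next I'll go down to the seat.

```bash
python3 -m jog '[[[0,0,2,0,1],[0,0,2,0,1],[0,0,2,0,1],[0,0,0,0,1],[0,0,0,0,1]]]'
python3 -m jog '[[[0,0,2,0,1],[0,0,2,0,1],[0,0,0,0,1],[0,0,0,0,1]]]'
```

```text
time_s: 13.3
position: [555.5, -231.1, 80.8]
eef_rot: [-0.0, 0.649, 0.761, -0.0]
force: [-0.2, -0.2, -3.0]
width: 0.243
grip_force: 107.7
time_s: 13.7
position: [555.7, -231.2, 77.0]
eef_rot: [0.0, 0.649, 0.761, 0.0]
force: [-0.9, -0.3, 2.6]
width: 0.244
grip_force: 108.1
```

```bash
python3 -m jog '[[[0,0,1.5,0,1],[0,0,1.5,0,1],[0,0,1.5,0,1],[0,0,0,0,1],[0,0,0,0,1]]]'
python3 -m jog '[[[0,0,0.7,0,1],[0,0,0,0,1],[0,0,0.5,0,1],[0,0,0,0,1],[0,0,0,0,1]]]'
```

```text
time_s: 14.2
position: [555.7, -231.2, 72.4]
eef_rot: [0.0, 0.649, 0.761, 0.0]
force: [-0.2, -0.7, 4.9]
width: 0.244
grip_force: 108.4
time_s: 14.7
position: [555.7, -231.2, 71.3]
eef_rot: [0.0, 0.649, 0.761, 0.0]
force: [-0.3, -0.5, 5.5]
width: 0.244
grip_force: 108.5
```

```bash
python3 -m jog '[[[0,0,0.4,0,1],[0,0,0,0,1],[0,0,0,0,1]]]'
python3 -m jog '[[[0,0,0.3,0,1],[0,0,0,0,1],[0,0,0,0,1]]]'
```

```text
time_s: 15.0
position: [555.7, -231.2, 71.2]
eef_rot: [0.0, 0.649, 0.761, 0.0]
force: [-0.6, -0.3, 8.6]
width: 0.244
grip_force: 109.4
time_s: 15.3
position: [555.7, -231.2, 71.1]
eef_rot: [0.0, 0.649, 0.761, 0.0]
force: [-2.0, 0.7, 13.7]
width: 0.24
grip_force: 109.9
```

```bash
python3 -m jog '[[[0,0,0.2,0,1],[0,0,0,0,1],[0,0,0,0,1],[0,0,0,0,1],[0,0,0,0,1],[0,0,0,0,1]]]'
python3 - <<'E'
from h import *
im,rz,K,M=grab('side'); save('s3',cv2.resize(im[90:190,290:390],(600,600),interpolation=3))
E
```

```text
time_s: 15.9
position: [555.7, -231.2, 71.1]
eef_rot: [0.001, 0.649, 0.761, 0.0]
force: [-3.5, 1.6, 16.2]
width: 0.242
grip_force: 110.2
```

View pics/s3.png

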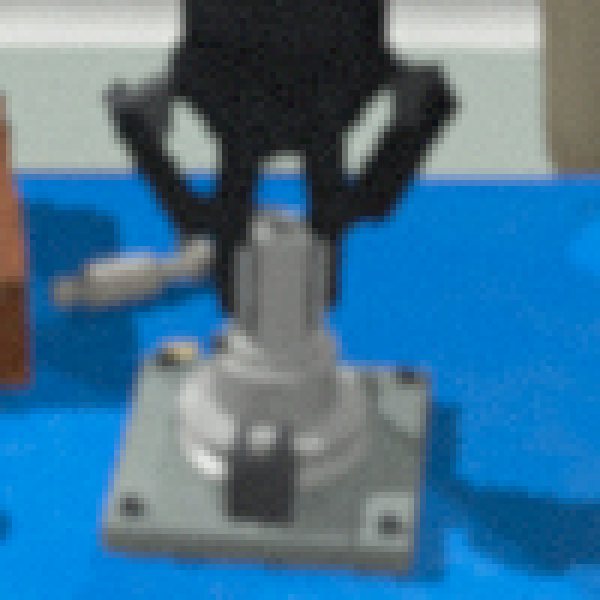

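The collar sits flush on the hub (crop ~(280,350)), the position no longer changes, and the arm is pressing at about 18 N. I'm handing the job in.

```bash
python3 -c "
from workcell import bot
print(bot.close_job())"
```

```text
the job is handed in; nothing more can be done
None
```

The arbor's key is in the keyway and its collar is flush on the hub; I handed the job in at about 16 s, still gripping the head and pressing down with about 18 N. I lined the key up by eye, so it slipped in without any turning under pressure.

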